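# Stand the wireless units on the charging strip by height

### The job

Stand the four wireless units (radio, transmitter, receiver, battery block) upright on the charging strip in order of height, one in the middle of each pad and square to it, with the tallest on the pad next to the power supply and the shortest on the pad farthest from it. Do not knock any unit over, and let go of everything at the end.

Things in the scene. Friction and masses are not known exactly. Their poses are not given: they have to be found in the camera images.
- radio: Handheld stage radio, the tallest unit (134 mm), grey plastic, stands upright. Body 58 mm wide, 34 thick, 112 high; on top a black stub aerial 14 mm across, 22 tall, 19 mm to +y of centre, and a knob 14 mm across, 8 tall, 18 mm to -y; clear between them. Grip across the thickness. Origin: centre of underside; z up, y along width, x through thickness (display side +x). 0.28 kg.
- transmitter: Belt-pack transmitter, second tallest (100 mm), grey plastic, stands upright. Body 60 mm wide, 30 thick, 88 high; on top a black stub 12 mm across, 12 tall, 20 mm to +y of centre, and a metal socket 6 mm tall 18 mm to -y. Grip across the thickness. Origin: centre of underside; z up, y along width, x through thickness (display side +x). 0.2 kg.
- receiver: Earphone receiver, third tallest (72 mm), grey plastic, stands upright. Body 62 mm wide, 32 thick, 66 high; on top a black knob 16 mm across, 6 tall, 18 mm to -y of centre. Grip across the thickness. Origin: centre of underside; z up, y along width, x through thickness (display side +x). 0.16 kg.
- battery: Spare battery block, the shortest unit, grey plastic, stands upright: 56 mm wide, 32 thick, 46 high, four flat brass contacts on top, paper label on one side. Grip across the thickness. Origin: centre of underside; z up, y along width, x through thickness (label side +x). 0.14 kg.
- pad_a: One of four identical black rubber charging pads fixed in a row on the strip, 92 mm apart: 80 mm along the row (y), 56 mm across (x), 5 mm thick, two flat brass contact bars on each. Which of pad_a to pad_d lies where in the row changes. Origin: centre of its underside; its top is 5 mm above that, 17 mm above the table.
- pad_b: One of four identical black rubber charging pads fixed in a row on the strip, 92 mm apart: 80 mm along the row (y), 56 mm across (x), 5 mm thick, two flat brass contact bars on each. Which of pad_a to pad_d lies where in the row changes. Origin: centre of its underside; its top is 5 mm above that, 17 mm above the table.
- pad_c: One of four identical black rubber charging pads fixed in a row on the strip, 92 mm apart: 80 mm along the row (y), 56 mm across (x), 5 mm thick, two flat brass contact bars on each. Which of pad_a to pad_d lies where in the row changes. Origin: centre of its underside; its top is 5 mm above that, 17 mm above the table.
- pad_d: One of four identical black rubber charging pads fixed in a row on the strip, 92 mm apart: 80 mm along the row (y), 56 mm across (x), 5 mm thick, two flat brass contact bars on each. Which of pad_a to pad_d lies where in the row changes. Origin: centre of its underside; its top is 5 mm above that, 17 mm above the table.
- strip: The charging strip: a fixed flat aluminium bar on the table, 372 mm long (its y axis), 72 mm across (its x axis), 12 mm high, carrying the four pads in one row, centred at y = -138, -46, +46 and +138 mm. Origin: centre of its underside.
- power_supply: The strip's power supply: a fixed dark steel box, 80 x 50 mm, 36 mm high, with a round red button and vent lines on top, at one end of the strip (213 mm from its centre along its y axis; which end changes; the other end has only a plain plate 12 mm high). Origin: centre of its underside.
Not all that is in view belongs to the job. Leave any orange, purple or turquoise look-alike of the transmitter alone.

How it is judged (in metres and radians):
At the end, for the whole second after the job is handed in: From the power supply outwards stand radio, transmitter, receiver, battery block: each on its pad (height within 5 mm), within 14 mm of the pad's centre along and across the row, upright within 0.1 rad, square to the strip within 0.3 rad (either way round), at rest (((y of power_supply in the frame of strip above 0 m and y of radio in the frame of strip between 0.124 and 0.152 m and y of transmitter in the frame of strip between 0.032 and 0.06 m and y of receiver in the frame of strip between -0.06 and -0.032 m and y of battery in the frame of strip between -0.152 and -0.124 m) or (y of power_supply in the frame of strip below 0 m and y of radio in the frame of strip between -0.152 and -0.124 m and y of transmitter in the frame of strip between -0.06 and -0.032 m and y of receiver in the frame of strip between 0.032 and 0.06 m and y of battery in the frame of strip between 0.124 and 0.152 m)) and x of radio in the frame of strip between -0.014 and 0.014 m and z of radio in the frame of strip between 0.012 and 0.022 m and angle between each of radio, transmitter, receiver, battery's own z axis and vertical below 0.1 rad and angle between the x axis of each of radio, transmitter, receiver, battery and the x axis of strip, either way round below 0.3 rad and linear speed of each of radio, transmitter, receiver, battery below 0.02 m/s and angular speed of each of radio, transmitter, receiver, battery below 0.15 rad/s and x of transmitter in the frame of strip between -0.014 and 0.014 m and z of transmitter in the frame of strip between 0.012 and 0.022 m and x of receiver in the frame of strip between -0.014 and 0.014 m and z of receiver in the frame of strip between 0.012 and 0.022 m and x of battery in the frame of strip between -0.014 and 0.014 m and z of battery in the frame of strip between 0.012 and 0.022 m); the robot touches nothing.
It fails at once if a unit is knocked or laid over (tilted more than 0.7 rad) (angle between any of radio, transmitter, receiver, battery's own z axis and vertical above 0.7 rad).
It also fails if it takes over 109 s, if anything falls off the work surface, if the arm or the gripper's body presses on something with over 40 N, if the wrist force passes 120 N, or if a joint passes its speed limit or range.

### The arm

A 7-joint arm with a two-finger parallel gripper is mounted at the origin on the work surface. World frame = base frame: x ahead of the robot, y to its left, z up, the work surface at z = 0. Lengths are in mm, angles in rad, forces in N, time in s.
With the tool pointing down it reaches from about 400 to 925 mm from the base axis. Payload 4.1 kg.
Tool frame: the origin (TCP) lies on the centre line of the jaws, within the pads' length; the fingertips stand bot.tcp_to_tips ahead of it and the grasp point (between the pads) lies 2 mm behind it (bot.tcp_to_tips is the distance from the TCP to the fingertips, in mm); z points along the fingers, y is the direction in which the jaws open and shut (so a half turn about z gives the same grasp; the last joint's range is limited). The gripper opens to 85 mm and grips with 20 to 120 N. Pads are 22 mm wide; open, the fingers measure 114 mm over their backs; the gripper's body (76 mm by 85 mm) begins 54 mm behind the grasp point. The pads swing forward as they close: fully open they stand 13 mm farther back than shut.
Start: joints at [-1.216, 0.398, 0.045, 1.537, -0.019, 1.207, -0.051], TCP at [284.934, 584.255, 248.347] pointing down, gripper open.
Joint ranges: [-2.82, 2.82], [-0.49, 2.23], [-1.37, 1.46], [0, 2.46], [-1.36, 4.5], [0.23, 2], [-2.94, 2.94]. Speed limits (rad/s): [2.57, 2.57, 3.14, 3.14, 3.14, 3.14, 3.14].

### API

Orientations are given as a unit quaternion [x, y, z, w].
In Python, from rig import sense, imaging, bot gives the robot as it stands.
- The arm moves only by the shell command python3 -m handwheel 'ROWS'. ROWS is JSON, a list of rows, each a list of 5 numbers: the opening, from 0 (shut) to 1 (fully open), then the shift along the tool's x, y, z scaled (see below), then the turn about the tool's z scaled (see below). A call has 1 to 10 rows; each row shifts and turns the pose as measured when the row begins, along the tool's axes as they then stand; what a row does not reach is not made up. The controller multiplies each number of a shift by 0.3 m and each number of a turn by 2 pi rad. A row lasts 1/8 s, in which the tool goes at most 62.5 mm and 10.7 degrees, less where a joint would pass 70% of its speed; a pose out of reach is approached as far as the arm can. A call with a number of a shift or a turn outside -1 to 1 is refused whole. A call with a gripper value outside its range is refused whole. The fingers move at their own pace and stop on an object; the grip force is fixed at half the most. Time passes only in rows, so rows that do not move let the fingers close. It gives the time, the measured TCP pose, the force and the opening at its end, in the units of the state.
- sense(): the state, without advancing time (a new reading comes with each control period).
- imaging.capture(name): name is "scene" or "top" or "wrist"; returns a dict with "image" (400x640x3 uint8, blue, green, red), "intrinsics" (3x3 intrinsics, pixels), "k1" (the pictures are not rectified: a ray, as slopes to the right and down, at radius r is drawn at 1 + k1 r^2 times it, then the intrinsics apply), "rvec" (rotation vector, rad) and "tvec" (3), from world to camera coordinates, as OpenCV has them. Camera axes: x right, y down, z forward; pixel columns grow to the right and rows downward; lengths in mm; the calibration is good to about 2 mm. A picture is of the moment at which its call begins. There is no depth.
- bot.finish_job(): hands the job in, once; it reports no verdict.
The state is a dict: "time_s": time; "q": joint angles; "joint_velocities": joint speeds; "joint_efforts": joint torques, N m; "position": TCP position; "tool_rot": TCP orientation; "contact_force": force on the tool from outside, world axes, zero at the start; "ft_torque": the same for the moment, N m; "grip_width": opening from 0.0 (shut) to 1.0 (fully open).
Only numpy, scipy, OpenCV 4.12 (cv2) and the standard library are available. Lean on these libraries where they do the work, as an engineer would, in place of code of your own. Each camera call takes 0.05 s, during which the arm holds its last target. There are 200 camera calls.

## Working session

There is one attempt and no reset: what is moved stays moved. The work goes in short steps, Python scripts to look and compute and a shell command to move; the robot and the scene stay as the last step left them, time stands still between calls to the robot, and variables do not carry over. Pictures are saved under pics/ and viewed, about 12 in all and at most 16, crops included, and the job is handed in when it is done.

```bash
mkdir -p pics; ls
python3 - <<'E'
from rig import sense, imaging, bot
import cv2
s=sense(); print({k:s[k] for k in('time_s','position','tool_rot','grip_width')},bot.tcp_to_tips)
for n in("scene","top"):
    c=imaging.capture(n); cv2.imwrite(f"pics/{n}0.png",c["image"]); print(n,c["intrinsics"],c["k1"],c["rvec"],c["tvec"])
E
```

```text
pics
{'time_s': 0.0, 'position': array([284.64360508, 583.66537865, 247.21960056]), 'tool_rot': array([ 2.24900302e-01,  9.74381249e-01, -1.00455419e-03, -1.64345486e-04]), 'grip_width': 1.0024114043423131} 17.0
scene [[453.7360037    0.         313.10908671]
 [  0.         453.7360037  194.03563164]
 [  0.           0.           1.        ]] -0.03556884172660061 [ 2.22371052  1.26517263 -0.41141359] [-175.26393511 -373.68553257 1399.33081339]
top [[486.56152564   0.         326.45750612]
 [  0.         486.56152564 201.11377272]
 [  0.           0.           1.        ]] -0.03477789706692068 [ 2.18418057 -2.14672043  0.12237201] [ -95.54323922  498.33983745 1242.70541388]
```

View pics/top0.png

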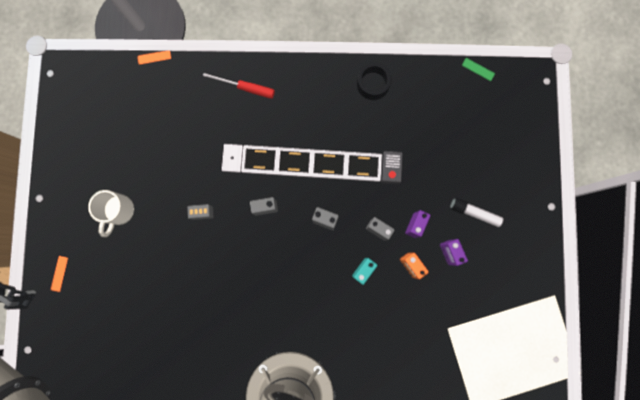

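View pics/scene0.png

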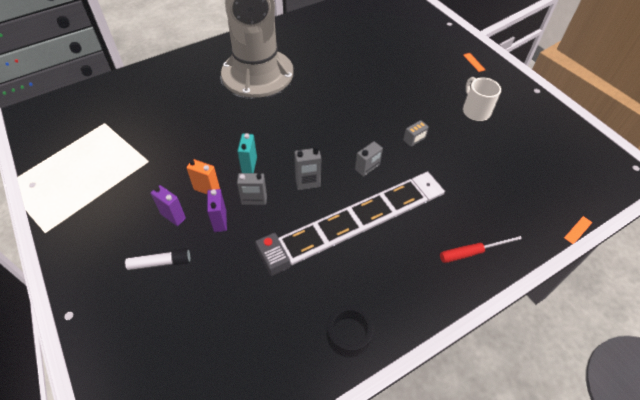

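The top view shows the strip at about (312,162) with the supply at its right end (393,167). The battery is at (200,212), the receiver at (263,206), the radio at (325,218) and the transmitter at (380,228). The coloured decoys are to the right, close to the transmitter.

```bash
cat > h.py <<'E'
import numpy as np, cv2
from rig import sense, imaging, bot
from scipy.spatial.transform import Rotation as Ro
def cam(n): 
    c=imaging.capture(n); c['D']=np.array([c['k1'],0,0,0,0.]); c['R']=cv2.Rodrigues(np.array(c['rvec'],float))[0]; c['t']=np.array(c['tvec'],float).ravel(); return c
def unproj(c,px,z):
    u=cv2.undistortPoints(np.array(px,float).reshape(-1,1,2),np.array(c['intrinsics']),c['D']).reshape(-1,2)
    d=np.c_[u,np.ones(len(u))]@c['R']; o=-c['R'].T@c['t']
    return o+d*((np.broadcast_to(z,len(u))-o[2])/d[:,2])[:,None]
def proj(c,P): return cv2.projectPoints(np.array(P,float).reshape(-1,1,3),np.array(c['rvec'],float),c['t'],np.array(c['intrinsics']),c['D'])[0].reshape(-1,2)
def go(x,y,z=None,yaw=None):
    """print needed shift (tool axes, scaled) and turn; yaw = wanted world angle of the jaw (tool y) axis, deg"""
    s=sense(); R=Ro.from_quat(s['tool_rot']).as_matrix(); p=s['position']
    d=R.T@(np.array([x,y,p[2] if z is None else z])-p)/300
    ja=np.degrees(np.arctan2(R[1,1],R[0,1])); t=0
    if yaw is not None: t=-((yaw-ja+90)%180-90)   # tool z down: positive turn lowers world yaw
    print('t',s['time_s'],'pos',p.round(1),'jaw yaw',round(ja,1),'F',np.round(s['contact_force'],1),'w',round(s['grip_width'],3))
    print('shift units',d.round(4),'turn units',round(t/360,4),'deg',round(t,1))
E
python3 - <<'E'
from h import *
c=cam('top'); im=c['image']; cv2.imwrite('pics/top1.png',cv2.resize(im[135:260,180:420],None,fx=3.3,fy=3.3,interpolation=cv2.INTER_CUBIC))
print('cam',-c['R'].T@c['t'])
hsv=cv2.cvtColor(im,cv2.COLOR_BGR2HSV)
m=((hsv[...,1]<60)&(hsv[...,2]>55)).astype(np.uint8)
n,l,st,ce=cv2.connectedComponentsWithStats(m)
for i in range(1,n):
    if st[i,4]>60 and 170<ce[i][0]<420 and 135<ce[i][1]<260: print(ce[i].round(1),st[i], cv2.minAreaRect(np.argwhere(l==i)[:,::-1].astype(np.float32)))
E
```

```text
cam [ 359.61288269  -85.26321168 1290.42497231]
[310.5 162.4] [ 221  143  182   39 3273] ((311.37750244140625, 162.4969940185547), (180.67710876464844, 31.46962547302246), 2.8803772926330566)
[262.6 205.6] [249 196  29  19 407] ((262.83782958984375, 205.5270233154297), (16.111101150512695, 27.12583351135254), 80.53767395019531)
[199.9 211.3] [187 203  26  17 290] ((199.4241485595703, 211.08966064453125), (15.031233787536621, 25.744098663330078), 85.2363510131836)
[324.8 217.7] [312 207  27  23 391] ((324.6027526855469, 217.72604370117188), (25.04680633544922, 16.853925704956055), 20.556047439575195)
[380.1 228.3] [366 217  29  23 391] ((380.0500183105469, 228.35000610351562), (26.690378189086914, 15.262602806091309), 32.47119140625)
```

View pics/top1.png

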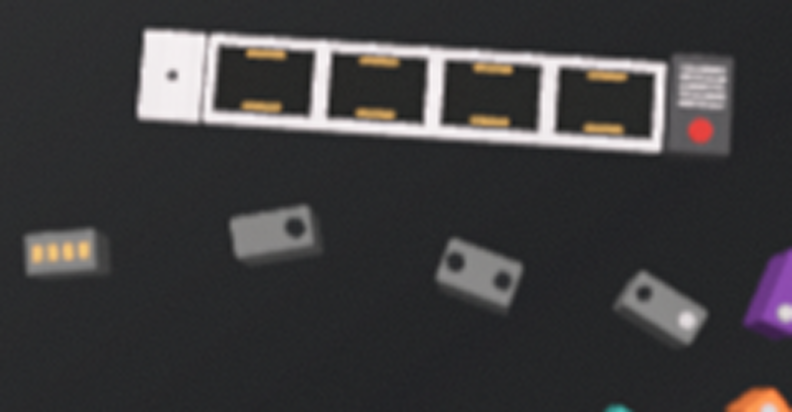

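In the enlarged top view the top-face corners and the contact bars of all four pads are clear. From the supply (right) outward the pads sit at about (606,102), (492,95), (377,88) and (264,80) in crop pixels. I'll turn these into poses.

Run:
```python
from h import *
c=cam('top')
f=lambda a:(np.array(a,float)+.5)/3.3-.5+[180,135]
U={'battery':(46,56,32,[(25,235),(94,229),(98,269),(28,275)]),'receiver':(66,62,32,[(231,215),(308,206),(316,246),(240,258)]),
'radio':(112,58,34,[(455,238),(522,264),(508,304),(437,279)]),'transmitter':(88,60,30,[(642,271),(706,314),(688,342),(618,300)])}
for k,(h,w,t,p) in U.items():
    P=unproj(c,f(p),h)[:,:2]; L=(P[1]-P[0]+P[2]-P[3])/2; T=(P[0]-P[3]+P[1]-P[2])/2
    print(k,P.mean(0).round(1),'w,t',np.linalg.norm(L).round(1),np.linalg.norm(T).round(1),'yaw width',np.degrees(np.arctan2(L[1],L[0])).round(1)%180,'yaw thick',np.degrees(np.arctan2(T[1],T[0])).round(1))
b=unproj(c,f([(606,102.5),(492,95),(377.5,88),(264,80)]),17)[:,:2]
print(b.round(1)); v=b[0]-b[3]; print(np.linalg.norm(v)/3,'row yaw',np.degrees(np.arctan2(v[1],v[0])),'center',b.mean(0))
u=v/np.linalg.norm(v); print([(b.mean(0)+u*k).round(1) for k in(138,46,-46,-138)])
```

```text
battery [466.5 242.4] w,t 54.4 31.5 yaw width 96.0 yaw thick 7.6
receiver [483.7  74.5] w,t 59.1 32.7 yaw width 98.9 yaw thick 13.3
radio [452.1 -84.5] w,t 54.1 32.1 yaw width 70.7 yaw thick -20.5
transmitter [ 429.7 -222.1] w,t 59.2 26.7 yaw width 58.400000000000006 yaw thick -35.9
[[ 597.4 -183.1]
 [ 601.9  -91.3]
 [ 606.     1. ]
 [ 611.    92.7]]
92.05433321339723 row yaw -92.81552794153708 center [604.08681851 -45.16401037]
[array([ 597.3, -183. ]), array([601.8, -91.1]), array([606.3,   0.8]), array([610.9,  92.7])]
```

```bash
python3 -c "
from h import *
go(466.5,242.4,150,7); print(sense()['q'].round(2))"
```

```text
t 0.2 pos [284.8 583.9 247.7] jaw yaw 64.0 F [ 0.3 -0.9  1.3] w 0.996
shift units [-1.0434 -0.7574  0.3266] turn units 0.1583 deg 57.0
[-1.22  0.4   0.05  1.54 -0.02  1.21 -0.05]
```

```bash
python3 -m handwheel '[[1,0,0,0,0.0275],[1,0,0,0,0.0275],[1,0,0,0,0.0275],[1,0,0,0,0.0275],[1,0,0,0,0.0275],[1,0,0,0,0.0275]]'; python3 -c "
from h import *
go(466.5,242.4,150,7); print(sense()['q'].round(2))"
```

```text
time_s: 0.95
position: [284.3, 582.8, 245.6]
tool_rot: [0.691, 0.723, -0.002, 0.001]
contact_force: [-0.6, -0.5, -0.3]
grip_width: 1.0
t 0.95 pos [284.3 582.8 245.6] jaw yaw 2.7 F [-0.6 -0.5 -0.3] w 1.0
shift units [-1.1601  0.5552  0.3224] turn units -0.0121 deg -4.3
[-1.36  0.41  0.24  1.54 -0.1   1.21 -1.05]
```

```bash
python3 -m handwheel '[[1,-0.166,0.079,0.03,-0.006],[1,-0.166,0.079,0.03,-0.006],[1,-0.166,0.079,0.03,0],[1,-0.166,0.079,0.03,0],[1,-0.166,0.079,0.06,0],[1,-0.166,0.079,0.06,0],[1,-0.15,0.07,0.06,0],[1,0,0,0,0]]'; python3 -c "
from h import *
go(466.5,242.4,130,7); print(sense()['q'].round(2))
c=cam('wrist'); cv2.imwrite('pics/w1.png',c['image'])"
```

```text
time_s: 1.95
position: [487.8, 250.2, 152.6]
tool_rot: [0.661, 0.751, -0.001, 0.0]
contact_force: [0.2, 0.9, 0.8]
grip_width: 1.001
t 1.95 pos [487.8 250.2 152.6] jaw yaw 7.3 F [0.2 0.9 0.8] w 1.001
shift units [-0.0167 -0.0736  0.0755] turn units 0.0007 deg 0.3
[-0.86  0.33  0.38  1.89 -0.15  0.94 -0.29]
```

View pics/w1.png

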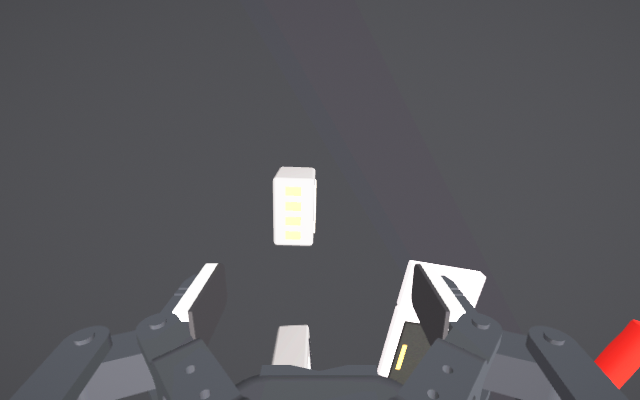

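The wrist view shows the battery with its top-face corners at (275,178), (316,178), (313,245) and (274,244). I'll use these to check the pose.

```bash
cat >> h.py <<'E'
def face(c,px,h):
    P=unproj(c,px,h)[:,:2]; q=np.r_[P]; (ctr,sz,_)=cv2.minAreaRect(P.astype(np.float32))
    e=[P[(i+1)%4]-P[i] for i in range(4)]; L=sorted(e,key=np.linalg.norm)
    s=[L[0],L[1]]; w=[L[2],L[3]]
    ang=lambda v:(np.degrees(np.arctan2(v[1],v[0]))+90)%180-90
    print('ctr',P.mean(0).round(1),'edges',[np.linalg.norm(k).round(1) for k in e],'thick yaw',[round(ang(k),1) for k in s],'from width',[round(ang(np.array([k[1],-k[0]])),1) for k in w])
E
python3 -c "
from h import *
c=cam('wrist'); face(c,[(275,178),(316,178),(313,245),(274,244)],46)"
```

```text
ctr [467.8 248.4] edges [np.float64(30.5), np.float64(54.7), np.float64(31.0), np.float64(53.8)] thick yaw [np.float64(7.5), np.float64(5.8)] from width [np.float64(4.2), np.float64(4.8)]
```

```bash
python3 -c "
from h import *
go(467.5,246,30,5.5)"
```

```text
t 2.05 pos [486.4 255.6 153.7] jaw yaw 7.7 F [-0.9 -0.2  0.6] w 1.006
shift units [-0.0238 -0.0665  0.4123] turn units 0.0061 deg 2.2
```

```bash
python3 -m handwheel '[[1,-0.033,-0.067,0.05,0.005],[1,0,0,0.05,0],[1,0,0,0,0]]'; python3 -c "
from h import *
go(467,243,30,6)
c=cam('wrist'); cv2.imwrite('pics/w2.png',c['image'])
g=c['image'].min(2); 
m=cv2.inRange(c['image'],(150,150,150),(255,255,255)); 
n,l,st,ce=cv2.connectedComponentsWithStats(m)
print([(s.tolist(),x.round(1).tolist()) for s,x in zip(st,ce) if s[4]>300][1:])
print(proj(c,[[467,243,46]]))
"
```

```text
time_s: 2.42
position: [466.7, 249.6, 124.2]
tool_rot: [0.667, 0.745, 0.003, -0.001]
contact_force: [0.3, 1.4, 0.0]
grip_width: 1.001
t 2.425 pos [466.7 249.6 124.2] jaw yaw 6.4 F [0.3 1.4 0. ] w 1.001
shift units [-0.0238 -0.0024  0.3138] turn units 0.001 deg 0.4
[([297, 178, 48, 88, 3998], [319.9, 221.6]), ([172, 263, 46, 59, 833], [193.0, 292.0]), ([420, 263, 46, 59, 829], [444.2, 292.1]), ([449, 277, 80, 57, 2239], [494.7, 301.0]), ([298, 348, 35, 23, 676], [315.9, 359.0])]
[[319.03386469 232.78713834]]
```

View pics/w2.png

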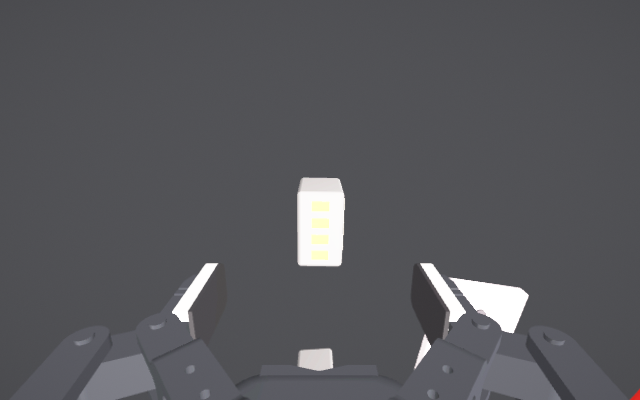

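Battery is centred between the fingers at (320,229), jaws aligned. Going down.

```bash
python3 -m handwheel '[[1,-0.015,-0.002,0.1,0],[1,0,0,0.1,0],[1,0,0,0.08,0],[1,0,0,0.01,0]]'; python3 -c "
from h import *
go(467,245,30,6)"
```

```text
time_s: 2.98
position: [472.0, 252.3, 39.0]
tool_rot: [0.665, 0.747, 0.009, -0.0]
contact_force: [0.4, 0.1, 0.8]
grip_width: 1.0
t 2.975 pos [472.  252.3  39. ] jaw yaw 6.7 F [0.4 0.1 0.8] w 1.0
shift units [-0.0226 -0.0197  0.0294] turn units 0.0019 deg 0.7
```

```bash
python3 -m handwheel '[[1,-0.022,-0.018,0.026,0],[1,0,0,0,0]]'; python3 -c "
from h import *
go(467,245,30,6)"
```

```text
time_s: 3.22
position: [468.6, 245.8, 32.1]
tool_rot: [0.664, 0.747, 0.01, 0.0]
contact_force: [-0.7, -0.2, 0.0]
grip_width: 1.0
t 3.225 pos [468.6 245.8  32.1] jaw yaw 6.7 F [-0.7 -0.2  0. ] w 1.0
shift units [-0.0023 -0.0057  0.0068] turn units 0.002 deg 0.7
```

```bash
python3 -m handwheel '[[1,-0.002,-0.005,0.004,0],[0,0,0,0,0],[0,0,0,0,0],[0,0,0,0,0],[0,0,0,0,0],[0,0,0,0,0]]'; python3 -c "
from h import *
go(467,245,30,6)"
```

```text
time_s: 3.98
position: [468.7, 246.1, 33.2]
tool_rot: [0.664, 0.747, 0.012, 0.0]
contact_force: [0.4, 0.5, -0.1]
grip_width: 0.365
t 3.975 pos [468.7 246.1  33.2] jaw yaw 6.7 F [ 0.4  0.5 -0.1] w 0.365
shift units [-0.0032 -0.0062  0.0104] turn units 0.002 deg 0.7
```

```bash
python3 -m handwheel '[[0,0,0,-0.1,0],[0,0,0,-0.12,0],[0,0,0,0,0.013],[0,0,0,0,0.013],[0,0,0,0,0]]'; python3 -c "
from h import *
go(610.9,92.7,80,-2.8)"
```

```text
time_s: 4.6
position: [465.5, 244.0, 98.9]
tool_rot: [0.724, 0.689, 0.01, -0.001]
contact_force: [0.1, 0.1, 0.4]
grip_width: 0.366
t 4.6 pos [465.5 244.   98.9] jaw yaw -2.8 F [0.1 0.1 0.4] w 0.366
shift units [-0.4807  0.5081  0.0616] turn units -0.0001 deg -0.0
```

```bash
python3 -m handwheel '[[0,-0.1,0.105,0,0],[0,-0.12,0.127,0,0],[0,-0.12,0.127,0,0],[0,-0.1,0.105,0,0],[0,0,0,0,0],[0,0,0,0,0]]'; python3 -c "
from h import *
go(610.9,92.7,60,-2.8)"
```

```text
time_s: 5.35
position: [599.5, 103.7, 94.3]
tool_rot: [0.72, 0.694, 0.007, -0.003]
contact_force: [-0.1, 0.3, -2.4]
grip_width: 0.367
t 5.35 pos [599.5 103.7  94.3] jaw yaw -2.0 F [-0.1  0.3 -2.4] w 0.367
shift units [-0.0368  0.0385  0.1141] turn units 0.0021 deg 0.8
```

```bash
python3 -m handwheel '[[0,-0.036,0.038,0.05,0.002],[0,0,0,0.05,0],[0,0,0,0,0],[0,0,0,0,0]]'; python3 -c "
from h import *
go(610.9,93.5,51,-2.8)"
```

```text
time_s: 5.85
position: [608.8, 95.3, 60.5]
tool_rot: [0.722, 0.692, 0.006, -0.004]
contact_force: [-0.6, 0.4, -2.2]
grip_width: 0.362
t 5.85 pos [608.8  95.3  60.5] jaw yaw -2.5 F [-0.6  0.4 -2.2] w 0.362
shift units [-0.0063  0.0071  0.0315] turn units 0.0008 deg 0.3
```

```bash
python3 -m handwheel '[[0,-0.006,0.007,0.015,0],[0,0,0,0.013,0],[0,0,0,0.004,0],[0,0,0,0,0]]'; python3 -c "
from h import *
go(610.9,93.5,51,-2.8)"
```

```text
time_s: 6.35
position: [611.3, 94.3, 51.0]
tool_rot: [0.722, 0.692, 0.007, -0.004]
contact_force: [-0.1, -0.3, -1.6]
grip_width: 0.366
t 6.35 pos [611.3  94.3  51. ] jaw yaw -2.4 F [-0.1 -0.3 -1.6] w 0.366
shift units [-0.0028 -0.0012 -0.0002] turn units 0.001 deg 0.4
```

```bash
python3 -m handwheel '[[0,0,0,0.004,0],[0.7,0,0,0,0],[0.8,0,0,0,0],[0.9,0,0,0,0],[1,0,0,0,0],[1,0,0,-0.08,0],[1,0,0,-0.15,0],[1,0,0,-0.15,0],[1,0,0,0,0]]'; python3 -c "
from h import *
go(483.7,74.5,130,11); c=cam('top'); cv2.imwrite('pics/t2.png',c['image'])"
```

```text
time_s: 7.48
position: [611.4, 92.5, 167.5]
tool_rot: [0.722, 0.692, 0.007, -0.004]
contact_force: [1.1, 0.2, -1.1]
grip_width: 0.999
t 7.475 pos [611.4  92.5 167.5] jaw yaw -2.4 F [ 1.1  0.2 -1.1] w 0.999
shift units [-0.08   -0.4231  0.1221] turn units -0.0373 deg -13.4
```

```bash
python3 -m handwheel '[[1,0,0,0,-0.019],[1,0,0,0,-0.019],[1,0,0,0,0]]'; python3 -c "
from h import *
go(483.7,74.5,130,11)"
```

```text
time_s: 7.9
position: [606.7, 92.7, 161.0]
tool_rot: [0.632, 0.775, 0.003, -0.007]
contact_force: [0.2, 0.2, -0.5]
grip_width: 0.999
t 7.9 pos [606.7  92.7 161. ] jaw yaw 11.6 F [ 0.2  0.2 -0.5] w 0.999
shift units [ 0.0218 -0.4134  0.1052] turn units 0.0017 deg 0.6
```

```bash
python3 -m handwheel '[[1,0.006,-0.12,0.02,0.001],[1,0.008,-0.15,0.02,0],[1,0.005,-0.11,0.02,0],[1,0,0,0,0],[1,0,0,0,0]]'; python3 -c "
from h import *
go(483.7,74.5,120,11)
c=cam('wrist'); cv2.imwrite('pics/w3.png',c['image']); np.savez('c3.npz',**{k:c[k] for k in('intrinsics','D','R','t')})
print(proj(c,[[483.7,74.5,66]]))"
```

```text
time_s: 8.52
position: [488.4, 75.5, 138.6]
tool_rot: [0.638, 0.77, -0.0, -0.009]
contact_force: [0.4, -0.1, -0.8]
grip_width: 1.003
t 8.525 pos [488.4  75.5 138.6] jaw yaw 10.7 F [ 0.4 -0.1 -0.8] w 1.003
shift units [-0.0014 -0.0152  0.062 ] turn units -0.0008 deg -0.3
[[314.05361663 227.84942403]]
```

View pics/w3.png

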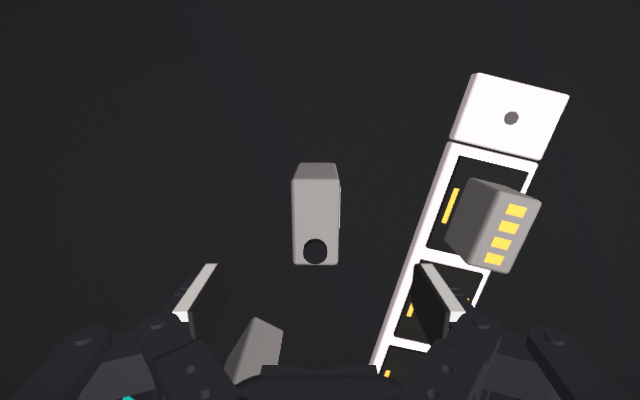

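The battery stands on the outermost pad. The receiver's top face has corners at (292,178), (340,178), (338,265) and (292,265).

```bash
python3 -c "
from h import *
c=dict(np.load('c3.npz')); face(c,[(292,178),(340,178),(338,265),(292,265)],66)
f=lambda p,z:print(unproj(c,p,z)[:,:2].mean(0).round(1))
f([(516,210.5),(508,228),(500,244),(493,259)],63)
t=cam('top'); im=t['image'][140:180,235:390]; cv2.imwrite('pics/t2c.png',cv2.resize(im,None,fx=5,fy=5,interpolation=cv2.INTER_CUBIC))"
```

```text
ctr [484.   77.8] edges [np.float64(30.5), np.float64(61.3), np.float64(31.8), np.float64(61.4)] thick yaw [np.float64(10.8), np.float64(11.0)] from width [np.float64(10.5), np.float64(9.3)]
[610.4  92.1]
```

View pics/t2c.png

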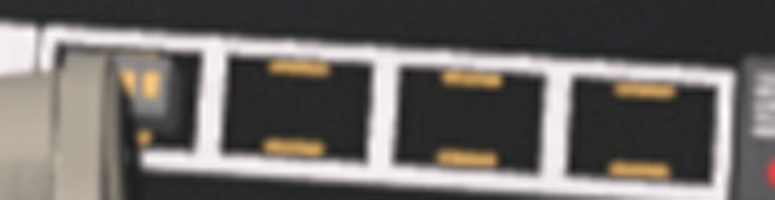

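The arm partly hides the battery here, but the wrist view puts it at (610.4,92.1), within 1 mm of its pad centre. Next, the receiver.

```bash
python3 -m handwheel '[[1,0.003,-0.013,0.1,0],[1,0,0,0.1,0],[1,0,0,0.06,0],[1,0,0,0,0],[1,0,0,0,0]]'; python3 -c "
from h import *
go(484,77,46,10.5)"
```

```text
time_s: 9.25
position: [490.6, 77.6, 60.0]
tool_rot: [0.639, 0.77, 0.002, -0.006]
contact_force: [-0.5, 0.9, 0.9]
grip_width: 1.001
t 9.25 pos [490.6  77.6  60. ] jaw yaw 10.6 F [-0.5  0.9  0.9] w 1.001
shift units [ 0.0017 -0.0216  0.0466] turn units 0.0004 deg 0.1
```

```bash
python3 -m handwheel '[[1,0.001,-0.021,0.04,0],[1,0,-0.004,0.003,0],[0,0,0,0,0],[0,0,0,0,0],[0,0,0,0,0],[0,0,0,0,0],[0,0,0,0,0]]'; python3 -c "
from h import *
go(484,77,46,10.5)"
```

```text
time_s: 10.12
position: [484.5, 77.0, 48.3]
tool_rot: [0.639, 0.769, 0.004, -0.005]
contact_force: [-0.6, -0.3, 0.3]
grip_width: 0.368
t 10.125 pos [484.5  77.   48.3] jaw yaw 10.6 F [-0.6 -0.3  0.3] w 0.368
shift units [ 0.0001 -0.0017  0.0077] turn units 0.0003 deg 0.1
```

```bash
python3 -m handwheel '[[0,0,0,-0.1,0],[0,0,0,-0.1,0],[0,0,0,-0.05,0.018],[0,0,0,0,0.018],[0,0,0,0,0]]'; python3 -c "
from h import *
go(606.3,0.8,110,-2.8)"
```

```text
time_s: 10.75
position: [482.8, 75.8, 124.3]
tool_rot: [0.723, 0.69, 0.002, -0.006]
contact_force: [-0.5, -1.1, -1.1]
grip_width: 0.367
t 10.75 pos [482.8  75.8 124.3] jaw yaw -2.7 F [-0.5 -1.1 -1.1] w 0.367
shift units [-0.2308  0.4231  0.0426] turn units 0.0003 deg 0.1
```

```bash
python3 -m handwheel '[[0,-0.07,0.12,0,0],[0,-0.08,0.14,0,0],[0,-0.07,0.12,0,0],[0,-0.02,0.04,0,0],[0,0,0,0,0],[0,0,0,0,0]]'; python3 -c "
from h import *
go(606.3,0.8,75,-2.8)"
```

```text
time_s: 11.5
position: [604.7, -0.9, 118.5]
tool_rot: [0.718, 0.696, -0.001, -0.01]
contact_force: [-0.2, 1.0, -2.1]
grip_width: 0.365
t 11.5 pos [604.7  -0.9 118.5] jaw yaw -1.8 F [-0.2  1.  -2.1] w 0.365
shift units [0.004  0.0075 0.145 ] turn units 0.0027 deg 1.0
```

```bash
python3 -m handwheel '[[0,0.006,0.005,0.08,0.002],[0,0,0,0.06,0],[0,0,0,0,0],[0,0,0,0,0]]'; python3 -c "
from h import *
go(606.3,0.8,66,-2.8)"
```

```text
time_s: 12.0
position: [603.1, 5.0, 76.0]
tool_rot: [0.721, 0.693, -0.0, -0.011]
contact_force: [0.5, -0.2, -0.9]
grip_width: 0.364
t 12.0 pos [603.1   5.   76. ] jaw yaw -2.3 F [ 0.5 -0.2 -0.9] w 0.364
shift units [-0.014   0.0118  0.033 ] turn units 0.0015 deg 0.5
```

```bash
python3 -m handwheel '[[0,-0.014,0.012,0.018,0],[0,0,0,0.012,0],[0,0,0,0.003,0],[0,0,0,0,0]]'; python3 -c "
from h import *
go(606.3,0.8,66,-2.8)"
```

```text
time_s: 12.5
position: [607.7, 0.1, 66.9]
tool_rot: [0.721, 0.693, 0.001, -0.01]
contact_force: [0.4, -0.3, -1.6]
grip_width: 0.367
t 12.5 pos [6.077e+02 1.000e-01 6.690e+01] jaw yaw -2.3 F [ 0.4 -0.3 -1.6] w 0.367
shift units [ 0.0021 -0.0047  0.003 ] turn units 0.0014 deg 0.5
```

```bash
python3 -m handwheel '[[0,0,-0.003,0.006,0],[0.7,0,0,0,0],[0.8,0,0,0,0],[0.9,0,0,0,0],[1,0,0,0,0],[1,0,0,-0.1,0],[1,0,0,-0.15,0],[1,0,0,-0.17,0],[1,0,0,0,0.024],[1,0,0,0,0.024]]'; python3 -c "
from h import *
go(452.1,-84.5,190,-20)"
```

```text
time_s: 13.75
position: [608.8, -1.9, 195.9]
tool_rot: [0.82, 0.573, -0.0, -0.01]
contact_force: [-0.7, 0.2, 0.2]
grip_width: 1.001
t 13.75 pos [608.8  -1.9 195.9] jaw yaw -20.1 F [-0.7  0.2  0.2] w 1.001
shift units [-0.4384 -0.3955  0.0212] turn units -0.0003 deg -0.1
```

```bash
python3 -m handwheel '[[1,-0.12,-0.11,0,0],[1,-0.13,-0.12,0,0],[1,-0.12,-0.11,0,0],[1,-0.03,-0.03,0,0],[1,0,0,0,0],[1,0,0,0,0]]'; python3 -c "
from h import *
go(452.1,-84.5,190,-20)
c=cam('wrist'); cv2.imwrite('pics/w4.png',c['image']); np.savez('c4.npz',**{k:c[k] for k in('intrinsics','D','R','t')})
print(proj(c,[[452.1,-84.5,112]]))"
```

```text
time_s: 14.5
position: [462.0, -77.1, 196.7]
tool_rot: [0.819, 0.573, 0.002, -0.009]
contact_force: [0.6, 0.9, 0.0]
grip_width: 0.999
t 14.5 pos [462.  -77.1 196.7] jaw yaw -20.0 F [0.6 0.9 0. ] w 0.999
shift units [-0.0347 -0.0222  0.0223] turn units -0.0 deg -0.0
[[312.16707719 234.33780204]]
```

View pics/w4.png

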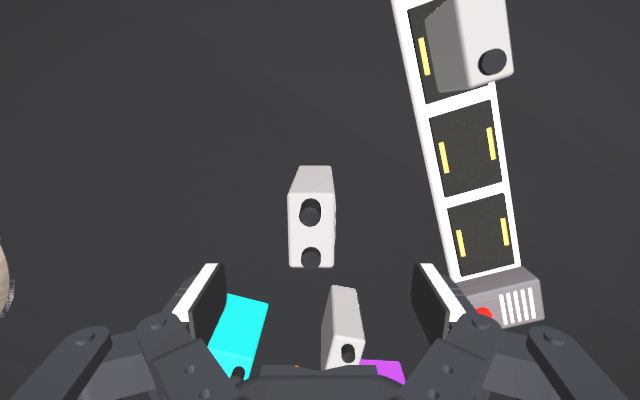

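The radio's top face has corners at (289,194), (335,194), (334,267) and (288,267), centred between the jaws. The receiver stands on its pad. The free pads' contact bars are at (444,157)/(491,143) and (461,244)/(505,231).

```bash
python3 -c "
from h import *
c=dict(np.load('c4.npz')); face(c,[(289,194),(335,194),(334,267),(288,267)],112)
for p in ([(444,157),(491,143)],[(461,244),(505,231)]): print(unproj(c,p,17)[:,:2].mean(0).round(1))
go(452,-82,93,-20)"
```

```text
ctr [452.3 -82.5] edges [np.float64(31.5), np.float64(55.5), np.float64(33.8), np.float64(55.6)] thick yaw [np.float64(-19.9), np.float64(-19.7)] from width [np.float64(-20.0), np.float64(-22.3)]
[603.3 -89.1]
[ 598.7 -182.1]
t 14.55 pos [462.1 -77.  196.7] jaw yaw -20.0 F [ 0.1  0.6 -0.1] w 1.003
shift units [-0.0317 -0.0216  0.3456] turn units 0.0 deg 0.0
```

```bash
python3 -m handwheel '[[1,-0.03,-0.021,0,0],[1,0,0,0,0],[1,0,0,0.1,0],[1,0,0,0.1,0],[1,0,0,0.06,0],[1,0,0,0,0]]'; python3 -c "
from h import *
go(452.2,-83,93,-20)"
```

```text
time_s: 15.3
position: [455.5, -81.2, 117.1]
tool_rot: [0.818, 0.575, 0.003, -0.008]
contact_force: [-0.1, 0.2, -0.0]
grip_width: 1.001
t 15.3 pos [455.5 -81.2 117.1] jaw yaw -19.8 F [-0.1  0.2 -0. ] w 1.001
shift units [-0.0103 -0.0077  0.0802] turn units 0.0005 deg 0.2
```

```bash
python3 -m handwheel '[[1,-0.01,-0.008,0.05,0],[1,0,0,0.025,0],[1,0,0,0,0],[0,0,0,0,0],[0,0,0,0,0],[0,0,0,0,0],[0,0,0,0,0],[0,0,0,0,0]]'; python3 -c "
from h import *
go(452.2,-83,93,-20)"
```

```text
time_s: 16.3
position: [454.0, -83.0, 95.4]
tool_rot: [0.818, 0.575, 0.005, -0.007]
contact_force: [-1.3, -0.1, -0.5]
grip_width: 0.388
t 16.3 pos [454.  -83.   95.4] jaw yaw -19.8 F [-1.3 -0.1 -0.5] w 0.388
shift units [-0.002  -0.0055  0.0081] turn units 0.0006 deg 0.2
```

```bash
python3 -m handwheel '[[0,0,0,-0.1,0],[0,0,0,-0.1,0],[0,0,0,-0.05,-0.023],[0,0,0,0,-0.023],[0,0,0,0,0]]'; python3 -c "
from h import *
go(597.6,-183,160,-2.8)"
```

```text
time_s: 16.92
position: [451.4, -83.7, 170.4]
tool_rot: [0.724, 0.69, 0.003, -0.008]
contact_force: [-0.4, -0.5, -3.1]
grip_width: 0.391
t 16.925 pos [451.4 -83.7 170.4] jaw yaw -2.8 F [-0.4 -0.5 -3.1] w 0.391
shift units [-0.3073  0.5032  0.0267] turn units 0.0 deg 0.0
```

```bash
python3 -m handwheel '[[0,-0.07,0.11,0,0],[0,-0.08,0.13,0,0],[0,-0.08,0.13,0,0],[0,-0.05,0.08,0,0],[0,-0.02,0.03,0,0],[0,0,0,0,0],[0,0,0,0,0]]'; python3 -c "
from h import *
go(597.6,-183,122,-2.8)"
```

```text
time_s: 17.8
position: [589.7, -179.9, 161.4]
tool_rot: [0.728, 0.686, 0.001, -0.013]
contact_force: [-0.4, -0.3, -2.2]
grip_width: 0.394
t 17.8 pos [ 589.7 -179.9  161.4] jaw yaw -3.4 F [-0.4 -0.3 -2.2] w 0.394
shift units [-0.0113  0.0293  0.1306] turn units -0.0017 deg -0.6
```

```bash
python3 -m handwheel '[[0,-0.011,0.028,0.06,-0.001],[0,0,0,0.06,0],[0,0,0,0,0],[0,0,0,0,0]]'; python3 -c "
from h import *
go(597.6,-183,113,-2.8)"
```

```text
time_s: 18.3
position: [595.9, -180.7, 121.8]
tool_rot: [0.725, 0.689, 0.0, -0.015]
contact_force: [0.7, 0.3, -2.5]
grip_width: 0.39
t 18.3 pos [ 595.9 -180.7  121.8] jaw yaw -2.9 F [ 0.7  0.3 -2.5] w 0.39
shift units [-0.008   0.0066  0.029 ] turn units -0.0004 deg -0.1
```

```bash
python3 -m handwheel '[[0,-0.008,0.007,0.013,0],[0,0,0,0.012,0],[0,0,0,0.003,0],[0,0,0,0,0]]'; python3 -c "
from h import *
go(597.6,-183,112.4,-2.8)"
```

```text
time_s: 18.8
position: [598.4, -183.6, 113.8]
tool_rot: [0.725, 0.688, 0.001, -0.014]
contact_force: [-0.4, -0.2, -1.9]
grip_width: 0.386
t 18.8 pos [ 598.4 -183.6  113.8] jaw yaw -3.0 F [-0.4 -0.2 -1.9] w 0.386
shift units [ 0.0016 -0.0028  0.0046] turn units -0.0004 deg -0.2
```

```bash
python3 -m handwheel '[[0,0.001,-0.002,0.007,0],[0,0,0,0.002,0],[0.7,0,0,0,0],[0.8,0,0,0,0],[0.9,0,0,0,0],[1,0,0,0,0],[1,0,0,-0.1,0],[1,0,0,-0.15,0],[1,0,0,0,0]]'; python3 -c "
from h import *
go(429.7,-222.1,165,-34)"
```

```text
time_s: 19.92
position: [600.3, -185.4, 189.7]
tool_rot: [0.725, 0.688, 0.002, -0.013]
contact_force: [1.1, -0.3, -0.1]
grip_width: 0.999
t 19.925 pos [ 600.3 -185.4  189.7] jaw yaw -3.0 F [ 1.1 -0.3 -0.1] w 0.999
shift units [-0.1535 -0.5602  0.0884] turn units 0.0862 deg 31.0
```

```bash
python3 -m handwheel '[[1,-0.035,-0.13,0,0],[1,-0.04,-0.14,0,0],[1,-0.04,-0.14,0,0],[1,-0.035,-0.12,0.02,0],[1,0,0,0.02,0.028],[1,0,0,0.02,0.028],[1,0,0,0,0.028],[1,0,0,0,0]]'; python3 -c "
from h import *
go(429.7,-222.1,68,-34)
c=cam('wrist'); cv2.imwrite('pics/w5.png',c['image']); np.savez('c5.npz',**{k:c[k] for k in('intrinsics','D','R','t')})
print(proj(c,[[429.7,-222.1,88]]))"
```

```text
time_s: 20.92
position: [429.9, -220.2, 166.9]
tool_rot: [0.883, 0.469, -0.004, -0.016]
contact_force: [0.5, -0.2, 0.2]
grip_width: 0.998
t 20.925 pos [ 429.9 -220.2  166.9] jaw yaw -34.0 F [ 0.5 -0.2  0.2] w 0.998
shift units [-0.0083  0.0138  0.3295] turn units -0.0001 deg -0.0
[[325.2311482  224.98699933]]
```

View pics/w5.png

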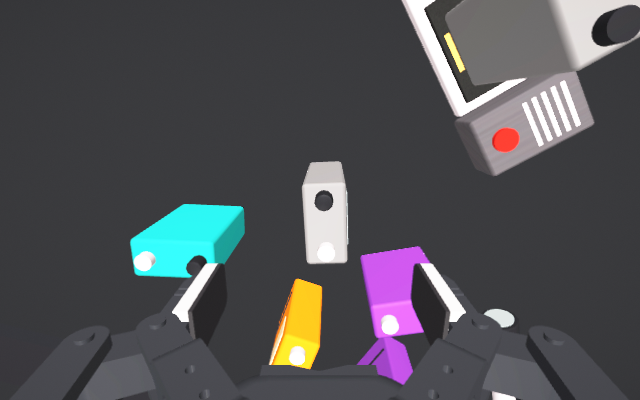

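The transmitter's top face has corners at (303,184), (345,184), (347,262) and (306,262). The teal and purple decoys are near the finger lines, so I'll compute the clearance.

```bash
python3 -c "
from h import *
c=dict(np.load('c5.npz')); px=[(303,184),(345,184),(347,262),(306,262)]; face(c,px,88)
P=unproj(c,px,88)[:,:2].mean(0); a=np.radians(-34); y=np.array([np.cos(a),np.sin(a)]); x=np.array([-y[1],y[0]])
for n,p in (('teal',[(133,240),(209,243),(240,240),(195,276),(133,275)]),('purple',[(362,258),(372,297),(375,335),(425,330),(425,250)]),('orange',[(296,282),(320,290),(318,338),(272,362)])):
  d=unproj(c,p,88)[:,:2]-P; print(n,'along jaw',(d@y).round(),'along width',(d@x).round())
go(*P,68,-34)"
```

```text
ctr [ 429.9 -221.8] edges [np.float64(27.7), np.float64(56.8), np.float64(29.1), np.float64(57.1)] thick yaw [np.float64(-33.6), np.float64(-33.1)] from width [np.float64(-31.3), np.float64(-32.8)]
teal along jaw [-136.  -82.  -60.  -95. -140.] along width [-13. -15. -12. -41. -41.]
purple along jaw [26. 34. 38. 75. 69.] along width [-25. -56. -89. -84. -18.]
orange along jaw [-21.  -4.  -5. -42.] along width [ -45.  -51.  -93. -117.]
t 20.975 pos [ 429.8 -220.2  166.9] jaw yaw -34.0 F [ 0.4 -0.1 -0.2] w 1.0
shift units [-0.0071  0.0142  0.3295] turn units 0.0 deg 0.0
```

```bash
python3 -m handwheel '[[0.75,-0.007,0.006,0,0],[0.75,0,0,0,0],[0.75,0,0.003,0.1,0],[0.75,0,0.003,0.1,0],[0.75,0,0,0.05,0],[0.75,0,0,0,0],[0.75,0,0,0,0]]'; python3 -c "
from h import *
go(430,-222,68,-33.3)"
```

```text
time_s: 21.85
position: [432.2, -223.0, 91.4]
tool_rot: [0.881, 0.473, -0.002, -0.015]
contact_force: [0.6, 0.4, 0.0]
grip_width: 0.744
t 21.85 pos [ 432.2 -223.    91.4] jaw yaw -33.6 F [0.6 0.4 0. ] w 0.744
shift units [-0.0022 -0.0057  0.078 ] turn units -0.0008 deg -0.3
```

```bash
python3 -m handwheel '[[0.75,-0.002,-0.007,0.05,0],[0.75,0,0,0.022,0],[0.75,0,0,0,0],[0,0,0,0,0],[0,0,0,0,0],[0,0,0,0,0],[0,0,0,0,0],[0,0,0,0,0]]'; python3 -c "
from h import *
go(430,-222,68,-33.3)"
```

```text
time_s: 22.85
position: [431.3, -222.3, 70.3]
tool_rot: [0.881, 0.473, -0.0, -0.014]
contact_force: [0.2, 0.7, -1.1]
grip_width: 0.343
t 22.85 pos [ 431.3 -222.3   70.3] jaw yaw -33.5 F [ 0.2  0.7 -1.1] w 0.343
shift units [-0.0018 -0.0041  0.0078] turn units -0.0007 deg -0.2
```

```bash
python3 -m handwheel '[[0,0,0,-0.1,0],[0,0,0,-0.13,0],[0,0,0,-0.13,0],[0,0,0,0,-0.028],[0,0,0,0,-0.028],[0,0,0,0,-0.028],[0,0,0,0,0]]'; python3 -c "
from h import *
go(480,-91,175,-2.8)"
```

```text
time_s: 23.72
position: [429.6, -223.1, 179.3]
tool_rot: [0.722, 0.692, 0.002, -0.017]
contact_force: [1.3, 0.1, -2.2]
grip_width: 0.344
t 23.725 pos [ 429.6 -223.1  179.3] jaw yaw -2.5 F [ 1.3  0.1 -2.2] w 0.344
shift units [0.4466 0.1492 0.0226] turn units 0.0009 deg 0.3
```

```bash
python3 -m handwheel '[[0,0.12,0.04,0,0],[0,0.13,0.05,0,0],[0,0.12,0.04,0,0],[0,0.06,0.04,0,0],[0,0,0.08,0,0],[0,0,0,0,0],[0,0,0,0,0]]'; python3 -c "
from h import *
go(602.3,-91,150,-2.8)"
```

```text
time_s: 24.6
position: [509.8, -94.3, 178.3]
tool_rot: [0.73, 0.683, -0.001, -0.019]
contact_force: [0.3, -0.3, -2.4]
grip_width: 0.345
t 24.6 pos [509.8 -94.3 178.3] jaw yaw -3.8 F [ 0.3 -0.3 -2.4] w 0.345
shift units [0.0294 0.3096 0.0861] turn units -0.0028 deg -1.0
```

```bash
python3 -m handwheel '[[0,0.008,0.08,0,-0.003],[0,0.01,0.1,0,0],[0,0.008,0.09,0,0],[0,0,0.03,0.03,0],[0,0,0,0.04,0],[0,0,0,0,0],[0,0,0,0,0]]'; python3 -c "
from h import *
go(602.3,-91,100,-2.8)"
```

```text
time_s: 25.48
position: [593.3, -93.1, 151.4]
tool_rot: [0.728, 0.686, -0.003, -0.023]
contact_force: [0.3, 1.2, -1.5]
grip_width: 0.343
t 25.475 pos [593.3 -93.1 151.4] jaw yaw -3.4 F [ 0.3  1.2 -1.5] w 0.343
shift units [0.0041 0.036  0.1703] turn units -0.0016 deg -0.6
```

```bash
python3 -m handwheel '[[0,0.004,0.033,0.07,-0.001],[0,0,0,0.07,0],[0,0,0,0.02,0],[0,0,0,0,0],[0,0,0,0,0]]'; python3 -c "
from h import *
go(602.3,-91,88.5,-2.8)"
```

```text
time_s: 26.1
position: [601.6, -91.7, 105.3]
tool_rot: [0.726, 0.687, -0.002, -0.022]
contact_force: [0.2, -0.4, -2.1]
grip_width: 0.347
t 26.1 pos [601.6 -91.7 105.3] jaw yaw -3.1 F [ 0.2 -0.4 -2.1] w 0.347
shift units [0.001  0.0041 0.0559] turn units -0.0008 deg -0.3
```

```bash
python3 -m handwheel '[[0,0.001,0.004,0.03,0],[0,0,0,0.02,0],[0,0,0,0.005,0],[0,0,0,0,0],[0,0,0,0,0]]'; python3 -c "
from h import *
go(602.3,-91,87.5,-2.8)"
```

```text
time_s: 26.72
position: [603.1, -91.1, 88.8]
tool_rot: [0.726, 0.687, -0.001, -0.021]
contact_force: [-0.0, 0.0, -2.6]
grip_width: 0.347
t 26.725 pos [603.1 -91.1  88.8] jaw yaw -3.1 F [-0.   0.  -2.6] w 0.347
shift units [-0.     -0.0025  0.0045] turn units -0.0008 deg -0.3
```

```bash
python3 -m handwheel '[[0,0,-0.003,0.006,0],[0,0,0,0.002,0],[0.6,0,0,0,0],[0.8,0,0,0,0],[1,0,0,0,0],[1,0,0,0,0],[1,0,0,-0.1,0],[1,0,0,-0.15,0],[1,0,0,-0.18,0],[1,0,0,0,0]]'; python3 -m handwheel '[[1,0,-0.12,-0.05,0],[1,0,-0.15,-0.05,0],[1,0,-0.15,0,0],[1,0,-0.1,0,0],[1,0,0,0,0],[1,0,0,0,0],[1,0,0,0,0]]'; python3 -c "
from h import *
go(602.3,-91,87.5,-2.8)
t=cam('top'); cv2.imwrite('pics/t9.png',cv2.resize(t['image'][135:215,200:420],None,fx=3.6,fy=3.6,interpolation=cv2.INTER_CUBIC))
t=cam('scene'); cv2.imwrite('pics/s9.png',cv2.resize(t['image'][90:290,230:470],None,fx=3,fy=3,interpolation=cv2.INTER_CUBIC))"
```

```text
time_s: 27.98
position: [606.8, -95.3, 219.7]
tool_rot: [0.726, 0.687, -0.001, -0.021]
contact_force: [0.7, -0.2, 0.0]
grip_width: 0.998
time_s: 28.85
position: [446.7, -86.1, 250.5]
tool_rot: [0.725, 0.688, -0.003, -0.023]
contact_force: [0.2, 0.4, -0.2]
grip_width: 1.003
t 28.85 pos [446.7 -86.1 250.5] jaw yaw -3.0 F [ 0.2  0.4 -0.2] w 1.003
shift units [-0.0039  0.5387  0.5236] turn units -0.0005 deg -0.2
```

View pics/t9.png

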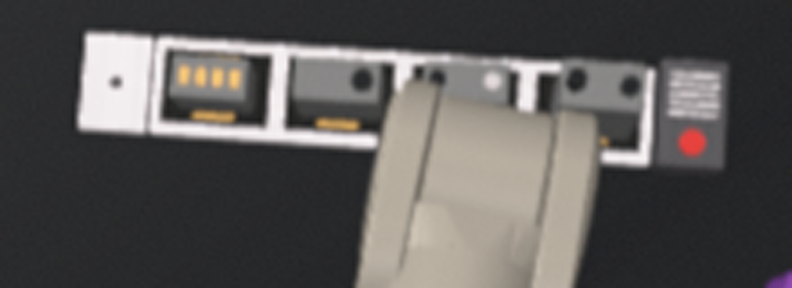

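View pics/s9.png

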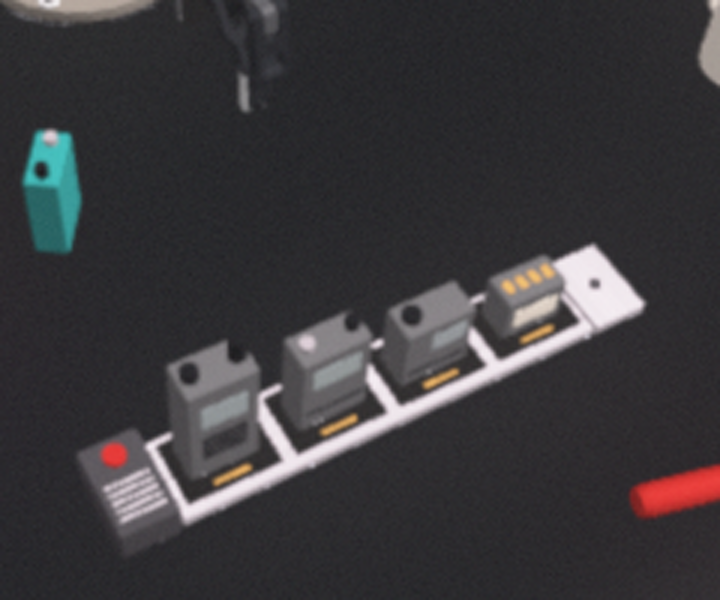

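The scene view shows radio, transmitter, receiver and battery upright on the pads in the right order from the supply, with the fingers clear. The arm hides the transmitter from above. I'll overlay ideal outlines at the pad centres on the scene view.

Run:
```python
from h import *
c=cam('scene'); k=4; o=np.array([275,165]); im=cv2.resize(c['image'][165:270,275:455],None,fx=k,fy=k,interpolation=cv2.INTER_CUBIC)
a=np.radians(-2.8); X=np.array([np.cos(a),np.sin(a)]); Y=np.array([-X[1],X[0]])
b=np.array([604.3,-44.8])
f=lambda P:np.int32(((proj(c,P)-o+.5)*k-.5).round())
for s,w,t,h in((-138,58,34,112),(-46,60,30,88),(46,62,32,66),(138,56,32,46)):
    for z,ww,tt,col in((17,80,56,(255,0,255)),(17+h,w,t,(0,255,0))):
        P=[np.r_[b+Y*(s+i*ww/2)+X*j*tt/2,z] for i,j in((1,1),(1,-1),(-1,-1),(-1,1))]
        cv2.polylines(im,[f(P)],True,col,1)
cv2.imwrite('pics/s10.png',im)
```

```text
(no output)
```

View pics/s10.png

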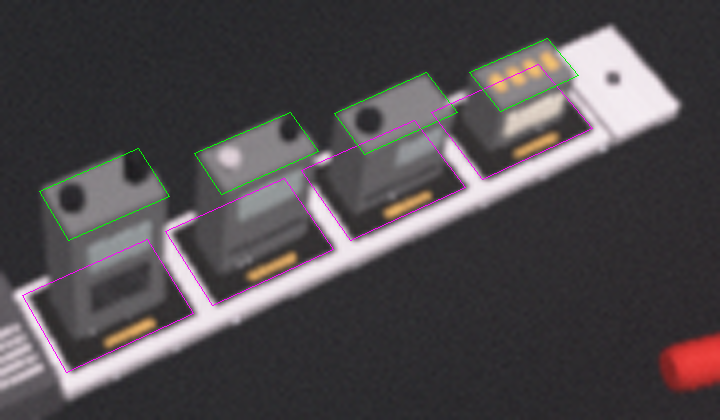

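The pad and top-face outlines fit all four units to within a few crop pixels, about 2 mm. Handing in.

```bash
python3 -c "
from h import *
print(sense()['joint_velocities'].round(3)); bot.finish_job()"
```

```text
[-0.001 -0.003 -0.     0.005  0.001  0.    -0.001]
the job is handed in; nothing more can be done
```

I stood the four units on the charging strip in order from the power supply outwards: radio, transmitter, receiver, battery block. Nothing was knocked over, the decoys were not touched, and I handed the job in about 29 s into the 109 s allowed. The hand-in reports no verdict.

**Last checks:** In the scene camera, ideal outlines drawn at the pad centres matched all four units to about 2 mm, upright and square. The gripper was open and clear of everything, and the joints were still.

**Limits of the checks:** The arm hid the transmitter in the last top view, so its position rests on the scene picture and the release pose, about 1 mm from its pad centre. An early mismatch of about 6 mm on the battery came mostly from pairing a picture with a later camera pose. A wrist-camera picture after it was placed put it within 1 mm of its pad centre.

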